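# Throw the interlocked wheel-power levers

### The arm

A 6-joint arm with a two-finger parallel gripper is mounted at the origin on the work surface. World frame = base frame: x ahead of the robot, y to its left, z up, the work surface at z = 0. Lengths are in m, angles in rad, forces in N, time in s.
With the tool pointing down it reaches from about 0.325 to 0.9 m from the base axis. Payload 6.1 kg.
Tool frame: the origin (TCP) lies on the centre line of the jaws, within the pads' length; the fingertips stand manip.tip_extent ahead of it and the grasp point (between the pads) lies 11 mm behind it (manip.tip_extent is the distance from the TCP to the fingertips, in m); z points along the fingers, y is the line along which they close (so a half turn about z gives the same grasp; the last joint's range is limited). The gripper opens to 85 mm and grips with 20 to 120 N. Pads are 22 mm wide; open, the fingers measure 114 mm over their backs; the gripper's body (76 mm by 85 mm) begins 54 mm behind the grasp point. The pads swing forward as they close: fully open they stand 13 mm farther back than shut.
Start: joints at [1.106, 0.22, 1.526, -0, 1.395, -0.126], TCP at [0.208, 0.589, 0.239] pointing down, gripper open.
Joint ranges: [-2.98, 2.98], [-0.91, 2.08], [0.09, 2.57], [-1.24, 4.39], [0.2, 2.65], [-2.68, 2.68]. Speed limits (rad/s): [2.57, 2.57, 3.01, 3.14, 3.14, 3.14].

### API

Orientations are given as a rotation vector (axis times angle).
In Python, from cell import manip gives the robot as it stands.
- The arm moves only by the tool step_arm, never from a script. Its argument "moves" is a list of rows, each an object of numbers: "fingers": the finger opening in mm, from 0 to 85.4; "tx", "ty", "tz": the shift along the tool's x, y, z in mm; "ax", "ay", "az": the turn, a rotation vector about the tool's x, y, z in rad. In form: [{"fingers": .., "tx": .., "ty": .., "tz": .., "ax": .., "ay": .., "az": ..}, ...]. A call has 1 to 12 rows; each row is the pose to reach, as a shift and turn from the pose commanded when the call began, along the tool's axes at that moment; what a row does not reach only later rows make up. A row lasts 1/8 s, in which the tool goes at most 62.5 mm and 10.7 degrees, less where a joint would pass 70% of its speed; a pose out of reach is approached as far as the arm can. A call with a gripper value outside its range is refused whole. The fingers move at their own pace and stop on an object; "squeeze" is the grip in N (left out, the last holds). Time passes only in rows, so rows that repeat a pose let the fingers close. It gives the time, the measured TCP pose, the force, the opening and the grip force at its end, in the units of the state.
- manip.sense(): the state, without advancing time (a new reading comes with each control period).
- manip.capture(name): name is "scene" or "top" or "wrist"; returns the picture (400x640x3 uint8, blue, green, red); there is no depth.
- manip.camera_info(name): a dict with "camera_matrix" (3x3 intrinsics, pixels), "R" (3x3) and "t" (3): a world point X has camera coordinates R X + t. Camera axes: x right, y down, z forward; pixel columns grow to the right and rows downward; lengths in m; the calibration is good to about 2 mm. A picture is of the moment at which its call begins: read the wrist's pose just before it. camera_info takes no time and is no camera call; for the wrist camera it gives the pose at the moment of the call.
- manip.sign_off(): hands the job in; it is judged then, once.
The state is a dict: "time": time; "joint_positions": joint angles; "dq": joint speeds; "joint_torque": joint torques, N m; "ee_pos": TCP position; "orientation": TCP orientation; "contact_force": force on the tool from outside, world axes, zero at the start; "moment": the same for the moment, N m; "grip_width": opening from 0.0 (shut) to 1.0 (fully open); "grip_force": force on a finger pad.
Only numpy, scipy, OpenCV 4.12 (cv2) and the standard library are available. Lean on these libraries where they do the work, as an engineer would, in place of code of your own. Each camera call takes 0.05 s, during which the arm holds its last target. There are 200 camera calls.

### The job

Switch on the three pottery wheels: throw all three levers of the switch bank from off (leaning to the robot's side) fully home to on (leaning away). They are interlocked and go over only in one order, which nothing on the outside shows: feel which lever is free, and when one comes up against its lock leave it and try another, never forcing it (keep below about 20 N). Leave the pots standing around the bank undisturbed.

Things in the scene. Friction and masses are not known exactly. Their poses are not given: they have to be found in the camera images.
- bank: grey sheet-metal switch bank screwed to the bench, 180 (x) x 360 (y) x 90 (z) mm; origin: centre of its underside; x: the way the levers are thrown to on, y: left along the row, z up. Three equal levers in a row, pivots parallel to y, 75 mm above the bench, at x = 0, y = +110, 0, -110 mm. At first only one lever is free; which one differs from run to run.
- lever_left (a joint): the left lever seen from the robot (bank y = +110 mm), angle in rad: 0 = off, leaning 0.45 rad off vertical to the bank's -x; 0.88 or more = on, fully home, leaning to +x against a rubber buffer (felt from 0.88, gives up to 0.1). Starts within 0.1 of off; stays where it is left. A blocked lever moves freely for the first 0.2 rad or so, then meets a slightly springy lock, which holds.
- lever_left_grip (a point): middle of the left lever's black grip, on its centre line, 90 mm from the pivot; moves with the lever. The lever: a round steel shaft 12 mm thick, then the round black grip 24 mm thick, from 54 to 126 mm from the pivot.
- lever_mid (a joint): the mid lever seen from the robot (bank y = 0 mm), angle in rad: 0 = off, leaning 0.45 rad off vertical to the bank's -x; 0.88 or more = on, fully home, leaning to +x against a rubber buffer (felt from 0.88, gives up to 0.1). Starts within 0.1 of off; stays where it is left. Once a lever is home the lock of the next in the hidden order is withdrawn.
- lever_mid_grip (a point): middle of the mid lever's black grip, on its centre line, 90 mm from the pivot; moves with the lever. The lever: a round steel shaft 12 mm thick, then the round black grip 24 mm thick, from 54 to 126 mm from the pivot.
- lever_right (a joint): the right lever seen from the robot (bank y = -110 mm), angle in rad: 0 = off, leaning 0.45 rad off vertical to the bank's -x; 0.88 or more = on, fully home, leaning to +x against a rubber buffer (felt from 0.88, gives up to 0.1). Starts within 0.1 of off; stays where it is left. A free lever drags with 3 to 5 N at the grip all the way, more if moved fast or pushed nearer to the pivot.
- lever_right_grip (a point): middle of the right lever's black grip, on its centre line, 90 mm from the pivot; moves with the lever. The lever: a round steel shaft 12 mm thick, then the round black grip 24 mm thick, from 54 to 126 mm from the pivot.
- mug: terracotta mug, 84 mm across, 90 mm high, standing to the left of the bank; origin at the centre of its underside. A bystander.
- jar: glass jar, 68 mm across, 110 mm high, standing to the right of the bank; origin at the centre of its underside. A bystander.
- bowl: white bowl, 110 mm across, 50 mm high, standing beyond the bank; origin at the centre of its underside. A bystander.

How it is judged:
On the way, in this order (a step that is already met when the one before it is completed fails the run):
1. a first lever is fully home (value of joint any of lever_left, lever_mid, lever_right above 0.85 rad), for 0.1 s.
2. a second lever is fully home as well ((value of joint each of lever_left, lever_mid above 0.85 rad or value of joint each of lever_left, lever_right above 0.85 rad or value of joint each of lever_mid, lever_right above 0.85 rad)), for 0.1 s.
At the end, for the whole second after the job is handed in: all three levers stand still fully home on their on side (joint above 0.85 rad; their buffers begin at 0.88), and mug, jar and bowl are within 20 mm of where they started (value of joint each of lever_left, lever_mid, lever_right above 0.85 rad and velocity of joint each of lever_left, lever_mid, lever_right below 0.05 rad/s and distance of each of mug, jar, bowl from where it was at the start of the episode below 0.02 m); the robot touches nothing.
It fails at once if the robot presses on the switch bank or a lever with more than 22 N (contact force between any of the arm, the fingers and bank above 22 N).
It fails at once if the mug, jar or bowl is shifted by more than 20 mm or tipped over (distance of any of mug, jar, bowl from where it was at the start of the episode above 0.02 m or angle between any of mug, jar, bowl's own z axis and vertical above 0.35 rad).
It also fails if it takes over 72 s, if anything falls off the work surface, if the arm or the gripper's body presses on something with over 40 N, if the wrist force passes 120 N, or if a joint passes its speed limit or range.

## Working session

There is one attempt and no reset: what is moved stays moved. The work goes in short steps, Python scripts to look and compute and a tool call to move; the robot and the scene stay as the last step left them, time stands still between calls to the robot, and variables do not carry over. Pictures are saved under pics/ and viewed, at most 10 in all, crops included, and the job is handed in when it is done.

Besides the shell and the picture viewer there is one more tool, called after ">>>" by a JSON object that holds its "api" and its "payload". step_arm: Moves the arm, as the interface text tells. Its arguments: {"type":"object","properties":{"moves":{"type":"array","items":{"type":"object","properties":{"fingers":{"type":"number"},"tx":{"type":"number"},"ty":{"type":"number"},"tz":{"type":"number"},"ax":{"type":"number"},"ay":{"type":"number"},"az":{"type":"number"}}}},"squeeze":{"type":"number"}},"required":["moves"]}

```bash
mkdir -p pics; python3 - <<'E'
from cell import manip
import cv2,numpy as np
s=manip.sense();print(s);print(manip.tip_extent)
for n in("scene","top"):
    cv2.imwrite(f"pics/{n}0.png",manip.capture(n));c=manip.camera_info(n);print(n,c)
E
```

```text
{'time': 0.0, 'joint_positions': array([ 1.10589561e+00,  2.21237979e-01,  1.52761375e+00,  2.10687142e-05,
        1.39472599e+00, -1.26085725e-01]), 'dq': array([-0.00111202, -0.00017152,  0.00031137, -0.00106281,  0.00017994,
        0.00221491]), 'joint_torque': array([-1.77633407e-03, -4.96896458e+01, -3.89397562e+01, -2.82036635e-04,
        1.10223581e-02, -3.22963864e-06]), 'ee_pos': array([0.20744924, 0.58893273, 0.23819051]), 'orientation': array([-5.29572055e-01, -3.09602851e+00,  2.97293362e-03]), 'contact_force': array([-0.29390217, -0.69860601, -0.45300084]), 'moment': array([0.02737935, 0.0174571 , 0.00871973]), 'grip_force': 0.0, 'grip_width': 1.002606205757624}
0.008
scene {'camera_matrix': array([[440.11117879,   0.        , 327.16427933],
       [  0.        , 440.11117879, 206.57709358],
       [  0.        ,   0.        ,   1.        ]]), 'R': array([[-0.50614088,  0.8624096 ,  0.00843123],
       [ 0.66364905,  0.39569622, -0.63481843],
       [-0.55080972, -0.31571218, -0.77261535]]), 't': array([ 0.25735335, -0.34840251,  1.682867  ])}
top {'camera_matrix': array([[507.15923477,   0.        , 312.35048605],
       [  0.        , 507.15923477, 195.17032839],
       [  0.        ,   0.        ,   1.        ]]), 'R': array([[ 0.01892925, -0.99978667, -0.00826383],
       [-0.99838745, -0.01845905, -0.05368208],
       [ 0.05351809,  0.00926666, -0.99852388]]), 't': array([0.04898856, 0.61697836, 1.52117504])}
```

View pics/top0.png

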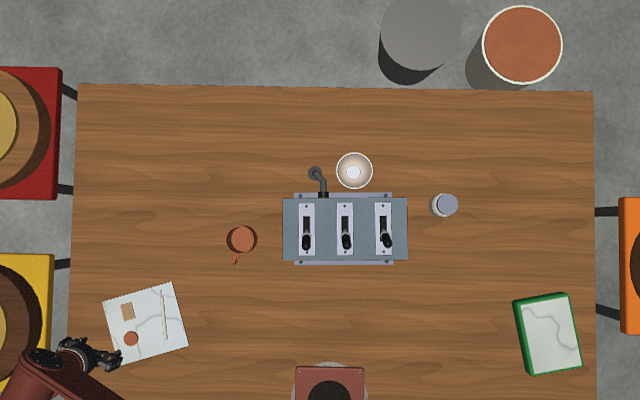

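View pics/scene0.png

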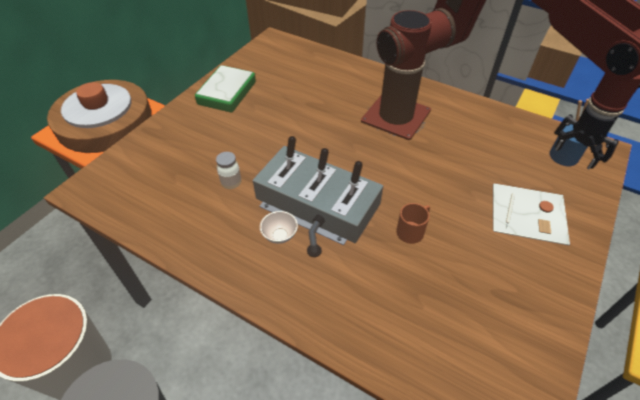

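The top view shows the bank at columns 283–408, rows 198–261, with lever slots near columns 307, 345 and 383. The mug is at (241,240), the jar at (444,204) and the bowl at (354,170). The scene view shows all three levers leaning towards the robot.

```bash
cat > h.py <<'E'
from cell import manip
import cv2,numpy as np
from scipy.spatial.transform import Rotation as Rn
def ray(n,px):
    c=manip.camera_info(n);d=c["R"].T@np.linalg.solve(c["camera_matrix"],[*px,1.]);return -c["R"].T@c["t"],d
def plane(n,px,z):
    o,d=ray(n,px);return o+d*(z-o[2])/d[2]
def proj(n,X):
    c=manip.camera_info(n);p=c["camera_matrix"]@(c["R"]@X+c["t"]);return p[:2]/p[2]
E
python3 - <<'E'
from h import *
im=cv2.imread("pics/top0.png");hsv=cv2.cvtColor(im,cv2.COLOR_BGR2HSV)
print(hsv[230,290],hsv[230,325],im[230,290])
roi=np.zeros(im.shape[:2],np.uint8);roi[185:275,270:420]=1
# white lever plates: on bank top z=.09
m=((hsv[...,1]<40)&(hsv[...,2]>150)).astype(np.uint8)*roi
n,l,st,ce=cv2.connectedComponentsWithStats(m)
for i in range(1,n):
    if st[i,4]>60:
        x,y,w,h,_=st[i]; print("plate",st[i],plane("top",(x+w/2-.5,y+h/2-.5),.09).round(4))
b=((hsv[...,0]>85)&(hsv[...,0]<125)&(hsv[...,1]>30)&(hsv[...,1]<120)).astype(np.uint8)*roi
b=cv2.morphologyEx(b,cv2.MORPH_OPEN,np.ones((3,3)))
c=max(cv2.findContours(b,0,2)[0],key=cv2.contourArea);r=cv2.minAreaRect(c);print(r)
for p in cv2.boxPoints(r):print(plane("top",p,.09).round(4))
crop=np.hstack([cv2.resize(im[180:275,265:425],None,fx=2.4,fy=2.4,interpolation=2),cv2.resize(cv2.imread("pics/scene0.png")[130:225,240:400],None,fx=2.4,fy=2.4,interpolation=2)])
cv2.imwrite("pics/crop.png",crop)
E
```

```text
[101  46 132] [102  43 131] [132 123 108]
plate [329 193  54   5 148] [ 0.6148 -0.0647  0.09  ]
plate [299 203  16  53 565] [0.5142 0.0748 0.09  ]
plate [337 202  16  53 549] [ 0.5192 -0.0344  0.09  ]
plate [375 202  17  53 565] [ 0.5213 -0.145   0.09  ]
plate [302 261  83   4 182] [ 0.4204 -0.0316  0.09  ]
((344.43267822265625, 228.59608459472656), (60.30659866333008, 123.39490509033203), 89.4791488647461)
[0.5993 0.1459 0.09  ]
[ 0.6092 -0.2098  0.09  ]
[ 0.4363 -0.2129  0.09  ]
[0.4262 0.1405 0.09  ]
```

View pics/crop.png

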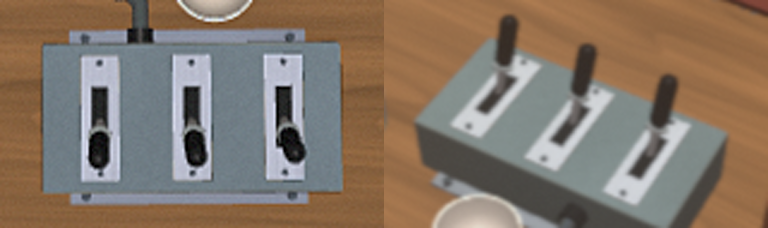

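```bash
cat >> h.py <<'E'
YAW=.032;C=np.array([.5185,-.034,0]);B=Rn.from_euler('z',YAW).as_matrix()
# tool z down, tool x = +bank x, tool y = -bank y
RT=B@np.diag([1,-1,-1.])
def show(*pts):
    s=manip.sense();R=Rn.from_rotvec(s["orientation"]).as_matrix()
    print("bank pos mm",(B.T@(s["ee_pos"]-C)*1000).round(1),"F bank",(B.T@s["contact_force"]).round(1),"t",s["time"],"q",s["joint_positions"].round(2))
    for flip in (0,1):
        T=RT@np.diag([-1,-1,1.]) if flip else RT
        print("flip",flip,"turn",Rn.from_matrix(R.T@T).as_rotvec().round(3))
    for p in pts: print(p,(R.T@(C+B@np.array(p)-s["ee_pos"])*1000).round(1))
E
python3 -c "
from h import *
show((-.125,.11,.26),(-.125,.11,.155))"
```

```text
bank pos mm [-290.9  632.6  238.3] F bank [ 0.3 -0.8  0.1] t 0.1 q [ 1.11  0.22  1.53  0.    1.39 -0.13]
flip 0 turn [-1.000e-03  2.000e-03  2.771e+00]
flip 1 turn [-0.002 -0.001 -0.371]
(-0.125, 0.11, 0.26) [-344. -427.  -21.]
(-0.125, 0.11, 0.155) [-344.  -426.8   84. ]
```

>>> {"api": "step_arm", "payload": {"moves": [{"fingers": 0,"tx": -36,"ty": -44,"tz": -21,"az": -0.06},{"fingers": 0,"tx": -72,"ty": -88,"tz": -21,"az": -0.12},{"fingers": 0,"tx": -108,"ty": -132,"tz": -21,"az": -0.18},{"fingers": 0,"tx": -144,"ty": -176,"tz": -21,"az": -0.24},{"fingers": 0,"tx": -180,"ty": -220,"tz": -21,"az": -0.3},{"fingers": 0,"tx": -216,"ty": -264,"tz": -21,"az": -0.371},{"fingers": 0,"tx": -252,"ty": -308,"tz": -21,"az": -0.371},{"fingers": 0,"tx": -288,"ty": -352,"tz": -21,"az": -0.371},{"fingers": 0,"tx": -324,"ty": -396,"tz": -21,"az": -0.371},{"fingers": 0,"tx": -344,"ty": -427,"tz": -21,"az": -0.371},{"fingers": 0,"tx": -344,"ty": -427,"tz": -21,"az": -0.371},{"fingers": 0,"tx": -344,"ty": -427,"tz": -21,"az": -0.371}]}}

```text
invalid input at $.moves[0]: expected keys fingers, tx, ty, tz, ax, ay, az
```

```bash
python3 -c "
from h import *
show((-.125,.11,.155))
cv2.imwrite('pics/w.png',manip.capture('wrist'))"
```

```text
bank pos mm [-290.9  632.6  238.3] F bank [ 0.3 -0.8  0.1] t 0.1 q [ 1.11  0.22  1.53  0.    1.39 -0.13]
flip 0 turn [-1.000e-03  2.000e-03  2.771e+00]
flip 1 turn [-0.002 -0.001 -0.371]
(-0.125, 0.11, 0.155) [-344.  -426.8   84. ]
```

View pics/w.png

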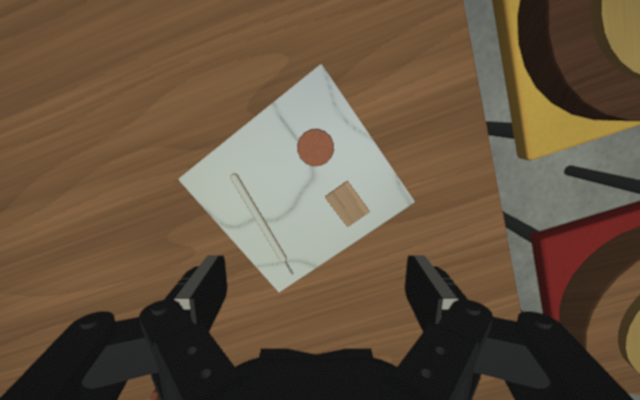

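The move was refused because every key has to be given. The wrist view still shows the marble board at the start pose, with the fingers open.

>>> {"api": "step_arm", "payload": {"moves": [{"fingers": 0,"tx": -36,"ty": -44,"tz": -21,"ax": 0,"ay": 0,"az": -0.06},{"fingers": 0,"tx": -72,"ty": -88,"tz": -21,"ax": 0,"ay": 0,"az": -0.12},{"fingers": 0,"tx": -108,"ty": -132,"tz": -21,"ax": 0,"ay": 0,"az": -0.18},{"fingers": 0,"tx": -144,"ty": -176,"tz": -21,"ax": 0,"ay": 0,"az": -0.24},{"fingers": 0,"tx": -180,"ty": -220,"tz": -21,"ax": 0,"ay": 0,"az": -0.3},{"fingers": 0,"tx": -216,"ty": -264,"tz": -21,"ax": 0,"ay": 0,"az": -0.371},{"fingers": 0,"tx": -252,"ty": -308,"tz": -21,"ax": 0,"ay": 0,"az": -0.371},{"fingers": 0,"tx": -288,"ty": -352,"tz": -21,"ax": 0,"ay": 0,"az": -0.371},{"fingers": 0,"tx": -324,"ty": -396,"tz": -21,"ax": 0,"ay": 0,"az": -0.371},{"fingers": 0,"tx": -344,"ty": -427,"tz": -21,"ax": 0,"ay": 0,"az": -0.371},{"fingers": 0,"tx": -344,"ty": -427,"tz": -21,"ax": 0,"ay": 0,"az": -0.371},{"fingers": 0,"tx": -344,"ty": -427,"tz": -21,"ax": 0,"ay": 0,"az": -0.371}]}}

```text
time: 1.65
ee_pos: [0.39, 0.0727, 0.2601]
orientation: [0.05, -3.141, -0.001]
contact_force: [-0.7, -0.2, -0.5]
grip_width: 0.0
grip_force: 0.0
```

```bash
python3 -c "
from h import *
show((-.125,.11,.155))
cv2.imwrite('pics/w1.png',manip.capture('wrist'))"
```

```text
bank pos mm [-125.   110.8  260.1] F bank [-0.7 -0.2 -0.5] t 1.65 q [-0.02 -0.37  2.05  0.    1.47 -1.62]
flip 0 turn [-1.000e-03 -1.000e-03  3.141e+00]
flip 1 turn [ 0.001 -0.    -0.   ]
(-0.125, 0.11, 0.155) [ -0.   -0.8 105.1]
```

View pics/w1.png

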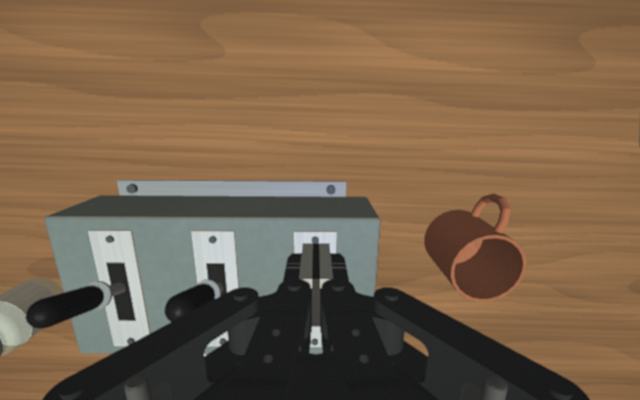

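The wrist view shows the closed fingers at about column 316, in line with the left lever's plate, and the mug clear at (475,245). I'll lower the tool.

>>> {"api": "step_arm", "payload": {"moves": [{"fingers": 0,"tx": 0,"ty": 0,"tz": 50,"ax": 0,"ay": 0,"az": 0},{"fingers": 0,"tx": 0,"ty": 0,"tz": 90,"ax": 0,"ay": 0,"az": 0},{"fingers": 0,"tx": -5,"ty": -1,"tz": 105,"ax": 0,"ay": 0,"az": 0},{"fingers": 0,"tx": -20,"ty": -1,"tz": 105,"ax": 0,"ay": 0,"az": 0},{"fingers": 0,"tx": -25,"ty": -1,"tz": 105,"ax": 0,"ay": 0,"az": 0},{"fingers": 0,"tx": -25,"ty": -1,"tz": 105,"ax": 0,"ay": 0,"az": 0}]}}

```text
time: 2.45
ee_pos: [0.416, 0.0726, 0.1562]
orientation: [-0.052, 3.14, -0.0]
contact_force: [1.1, -0.6, 0.9]
grip_width: 0.0
grip_force: 0.0
```

>>> {"api": "step_arm", "payload": {"moves": [{"fingers": 0,"tx": -3,"ty": 0,"tz": 0,"ax": 0,"ay": 0,"az": 0},{"fingers": 0,"tx": -6,"ty": 0,"tz": 0,"ax": 0,"ay": 0,"az": 0},{"fingers": 0,"tx": -9,"ty": 0,"tz": 0,"ax": 0,"ay": 0,"az": 0},{"fingers": 0,"tx": -12,"ty": 0,"tz": 0,"ax": 0,"ay": 0,"az": 0},{"fingers": 0,"tx": -15,"ty": 0,"tz": 0,"ax": 0,"ay": 0,"az": 0},{"fingers": 0,"tx": -18,"ty": 0,"tz": 0,"ax": 0,"ay": 0,"az": 0},{"fingers": 0,"tx": -20,"ty": 0,"tz": 0,"ax": 0,"ay": 0,"az": 0}]}}

```text
time: 3.32
ee_pos: [0.4355, 0.0728, 0.1553]
orientation: [0.051, -3.141, 0.0]
contact_force: [-0.4, 0.6, -0.1]
grip_width: -0.002
grip_force: 0.0
```

>>> {"api": "step_arm", "payload": {"moves": [{"fingers": 0,"tx": -2,"ty": 0,"tz": 0,"ax": 0,"ay": 0,"az": 0},{"fingers": 0,"tx": -4,"ty": 0,"tz": 0,"ax": 0,"ay": 0,"az": 0},{"fingers": 0,"tx": -6,"ty": 0,"tz": 0,"ax": 0,"ay": 0,"az": 0},{"fingers": 0,"tx": -8,"ty": 0,"tz": 0,"ax": 0,"ay": 0,"az": 0},{"fingers": 0,"tx": -10,"ty": 0,"tz": 0,"ax": 0,"ay": 0,"az": 0}]}}

```text
time: 3.95
ee_pos: [0.4454, 0.0732, 0.1553]
orientation: [-0.051, 3.141, 0.0]
contact_force: [0.0, -0.4, 0.2]
grip_width: 0.0
grip_force: 0.0
```

>>> {"api": "step_arm", "payload": {"moves": [{"fingers": 0,"tx": -2,"ty": 0,"tz": 0,"ax": 0,"ay": 0,"az": 0},{"fingers": 0,"tx": -4,"ty": 0,"tz": 0,"ax": 0,"ay": 0,"az": 0},{"fingers": 0,"tx": -5,"ty": 0,"tz": 0,"ax": 0,"ay": 0,"az": 0},{"fingers": 0,"tx": -6,"ty": 0,"tz": 0,"ax": 0,"ay": 0,"az": 0}]}}

```text
time: 4.45
ee_pos: [0.4509, 0.0734, 0.1552]
orientation: [0.051, -3.14, -0.0]
contact_force: [-3.8, -0.5, 2.0]
grip_width: -0.003
grip_force: 2.3
```

>>> {"api": "step_arm", "payload": {"moves": [{"fingers": 0,"tx": -2,"ty": 0,"tz": 0,"ax": 0,"ay": 0,"az": 0},{"fingers": 0,"tx": -4,"ty": 0,"tz": 0,"ax": 0,"ay": 0,"az": 0},{"fingers": 0,"tx": -6,"ty": 0,"tz": 0,"ax": 0,"ay": 0,"az": 0},{"fingers": 0,"tx": -8,"ty": 0,"tz": 0,"ax": 0,"ay": 0,"az": 0}]}}

```text
time: 4.95
ee_pos: [0.4595, 0.0736, 0.1553]
orientation: [-0.051, 3.141, 0.0]
contact_force: [-3.9, -0.1, 2.9]
grip_width: -0.001
grip_force: 1.3
```

>>> {"api": "step_arm", "payload": {"moves": [{"fingers": 0,"tx": -1,"ty": 0,"tz": 0,"ax": 0,"ay": 0,"az": 0},{"fingers": 0,"tx": -2,"ty": 0,"tz": 0,"ax": 0,"ay": 0,"az": 0},{"fingers": 0,"tx": -3,"ty": 0,"tz": 0,"ax": 0,"ay": 0,"az": 0}]}}

```text
time: 5.32
ee_pos: [0.4623, 0.0737, 0.1552]
orientation: [0.051, -3.141, 0.0]
contact_force: [-3.3, -0.6, 1.9]
grip_width: 0.003
grip_force: 0.2
```

>>> {"api": "step_arm", "payload": {"moves": [{"fingers": 0,"tx": -1,"ty": 0,"tz": 0,"ax": 0,"ay": 0,"az": 0},{"fingers": 0,"tx": -2,"ty": 0,"tz": 0,"ax": 0,"ay": 0,"az": 0},{"fingers": 0,"tx": -3,"ty": 0,"tz": 0,"ax": 0,"ay": 0,"az": 0}]}}

```text
time: 5.7
ee_pos: [0.4653, 0.0739, 0.1553]
orientation: [-0.051, 3.141, 0.0]
contact_force: [-2.8, 0.7, 0.6]
grip_width: -0.002
grip_force: 0.0
```

>>> {"api": "step_arm", "payload": {"moves": [{"fingers": 0,"tx": -1,"ty": 0,"tz": 0,"ax": 0,"ay": 0,"az": 0},{"fingers": 0,"tx": -2,"ty": 0,"tz": 0,"ax": 0,"ay": 0,"az": 0},{"fingers": 0,"tx": -3,"ty": 0,"tz": 0,"ax": 0,"ay": 0,"az": 0}]}}

```text
time: 6.08
ee_pos: [0.4675, 0.0742, 0.1549]
orientation: [0.051, -3.139, -0.001]
contact_force: [-6.4, 1.1, 1.3]
grip_width: 0.001
grip_force: 0.0
```

>>> {"api": "step_arm", "payload": {"moves": [{"fingers": 0,"tx": -0.5,"ty": 0,"tz": 0,"ax": 0,"ay": 0,"az": 0},{"fingers": 0,"tx": -1,"ty": 0,"tz": 0,"ax": 0,"ay": 0,"az": 0}]}}

```text
time: 6.32
ee_pos: [0.4679, 0.0741, 0.1547]
orientation: [0.051, -3.138, -0.0]
contact_force: [-8.8, -0.5, 3.5]
grip_width: -0.001
grip_force: 0.0
```

>>> {"api": "step_arm", "payload": {"moves": [{"fingers": 0,"tx": -0.5,"ty": 0,"tz": 0,"ax": 0,"ay": 0,"az": 0},{"fingers": 0,"tx": -1,"ty": 0,"tz": 0,"ax": 0,"ay": 0,"az": 0}]}}

```text
time: 6.58
ee_pos: [0.4683, 0.0742, 0.1545]
orientation: [0.051, -3.136, -0.001]
contact_force: [-10.7, 0.9, 3.5]
grip_width: 0.001
grip_force: 0.0
```

The left lever is locked: the force climbs steadily while it barely moves. I'll back off and try the mid lever.

>>> {"api": "step_arm", "payload": {"moves": [{"fingers": 0,"tx": 25,"ty": 0,"tz": 0,"ax": 0,"ay": 0,"az": 0},{"fingers": 0,"tx": 55,"ty": 0,"tz": 0,"ax": 0,"ay": 0,"az": 0},{"fingers": 0,"tx": 55,"ty": -50,"tz": 0,"ax": 0,"ay": 0,"az": 0},{"fingers": 0,"tx": 55,"ty": -100,"tz": 0,"ax": 0,"ay": 0,"az": 0},{"fingers": 0,"tx": 55,"ty": -110,"tz": 0,"ax": 0,"ay": 0,"az": 0},{"fingers": 0,"tx": 45,"ty": -110,"tz": 0,"ax": 0,"ay": 0,"az": 0},{"fingers": 0,"tx": 40,"ty": -110,"tz": 0,"ax": 0,"ay": 0,"az": 0},{"fingers": 0,"tx": 36,"ty": -110,"tz": 0,"ax": 0,"ay": 0,"az": 0},{"fingers": 0,"tx": 33,"ty": -110,"tz": 0,"ax": 0,"ay": 0,"az": 0},{"fingers": 0,"tx": 30,"ty": -110,"tz": 0,"ax": 0,"ay": 0,"az": 0}]}}

```text
time: 7.82
ee_pos: [0.444, -0.0365, 0.1552]
orientation: [0.052, -3.141, -0.0]
contact_force: [-0.2, -0.5, -0.6]
grip_width: 0.003
grip_force: 0.0
```

```bash
python3 -c "
from h import *
show()"
```

```text
bank pos mm [-7.460e+01 -1.000e-01  1.552e+02] F bank [-0.3 -0.5 -0.6] t 7.825 q [-0.26 -0.14  2.06  0.    1.22 -1.86]
flip 0 turn [ 0.     0.    -3.141]
flip 1 turn [ 0.    -0.     0.001]
```

>>> {"api": "step_arm", "payload": {"moves": [{"fingers": 0,"tx": -2,"ty": 0,"tz": 0,"ax": 0,"ay": 0,"az": 0},{"fingers": 0,"tx": -4,"ty": 0,"tz": 0,"ax": 0,"ay": 0,"az": 0},{"fingers": 0,"tx": -6,"ty": 0,"tz": 0,"ax": 0,"ay": 0,"az": 0},{"fingers": 0,"tx": -8,"ty": 0,"tz": 0,"ax": 0,"ay": 0,"az": 0},{"fingers": 0,"tx": -10,"ty": 0,"tz": 0,"ax": 0,"ay": 0,"az": 0},{"fingers": 0,"tx": -12,"ty": 0,"tz": 0,"ax": 0,"ay": 0,"az": 0}]}}

```text
time: 8.57
ee_pos: [0.4554, -0.0365, 0.1552]
orientation: [0.051, -3.14, -0.0]
contact_force: [-3.7, 0.4, 2.9]
grip_width: 0.001
grip_force: 2.2
```

>>> {"api": "step_arm", "payload": {"moves": [{"fingers": 0,"tx": -2,"ty": 0,"tz": 0,"ax": 0,"ay": 0,"az": 0},{"fingers": 0,"tx": -4,"ty": 0,"tz": 0,"ax": 0,"ay": 0,"az": 0},{"fingers": 0,"tx": -6,"ty": 0,"tz": 0,"ax": 0,"ay": 0,"az": 0}]}}

```text
time: 8.95
ee_pos: [0.4619, -0.0363, 0.1553]
orientation: [-0.05, 3.141, 0.0]
contact_force: [-3.3, 0.2, 2.3]
grip_width: 0.001
grip_force: 1.3
```

>>> {"api": "step_arm", "payload": {"moves": [{"fingers": 0,"tx": -1,"ty": 0,"tz": 0,"ax": 0,"ay": 0,"az": 0},{"fingers": 0,"tx": -2,"ty": 0,"tz": 0,"ax": 0,"ay": 0,"az": 0},{"fingers": 0,"tx": -3,"ty": 0,"tz": 0,"ax": 0,"ay": 0,"az": 0}]}}

```text
time: 9.32
ee_pos: [0.4648, -0.0361, 0.1552]
orientation: [-0.051, 3.141, 0.0]
contact_force: [-3.8, 1.1, 1.4]
grip_width: 0.005
grip_force: 0.5
```

Now at bank x ≈ −53.7. I'll go on in small steps.

>>> {"api": "step_arm", "payload": {"moves": [{"fingers": 0,"tx": -1,"ty": 0,"tz": 0,"ax": 0,"ay": 0,"az": 0},{"fingers": 0,"tx": -2,"ty": 0,"tz": 0,"ax": 0,"ay": 0,"az": 0},{"fingers": 0,"tx": -3,"ty": 0,"tz": 0,"ax": 0,"ay": 0,"az": 0}]}}

```text
time: 9.7
ee_pos: [0.4678, -0.0362, 0.1552]
orientation: [0.051, -3.141, 0.0]
contact_force: [-2.1, -0.6, 0.5]
grip_width: -0.001
grip_force: 0.0
```

>>> {"api": "step_arm", "payload": {"moves": [{"fingers": 0,"tx": -1,"ty": 0,"tz": 0,"ax": 0,"ay": 0,"az": 0},{"fingers": 0,"tx": -2,"ty": 0,"tz": 0,"ax": 0,"ay": 0,"az": 0}]}}

```text
time: 9.95
ee_pos: [0.4699, -0.0361, 0.1553]
orientation: [-0.05, 3.141, 0.0]
contact_force: [-2.9, -0.5, 1.3]
grip_width: -0.0
grip_force: 0.0
```

>>> {"api": "step_arm", "payload": {"moves": [{"fingers": 0,"tx": -1,"ty": 0,"tz": 0,"ax": 0,"ay": 0,"az": 0},{"fingers": 0,"tx": -2,"ty": 0,"tz": 0,"ax": 0,"ay": 0,"az": 0},{"fingers": 0,"tx": -3,"ty": 0,"tz": 0,"ax": 0,"ay": 0,"az": 0}]}}

```text
time: 10.32
ee_pos: [0.4728, -0.0359, 0.1553]
orientation: [0.051, -3.141, -0.0]
contact_force: [-4.0, 0.6, -0.1]
grip_width: 0.002
grip_force: 0.0
```

>>> {"api": "step_arm", "payload": {"moves": [{"fingers": 0,"tx": -1,"ty": 0,"tz": 0,"ax": 0,"ay": 0,"az": 0},{"fingers": 0,"tx": -2,"ty": 0,"tz": 0,"ax": 0,"ay": 0,"az": 0}]}}

```text
time: 10.58
ee_pos: [0.4748, -0.0359, 0.1553]
orientation: [0.051, -3.141, -0.0]
contact_force: [-3.1, 0.7, 0.6]
grip_width: 0.002
grip_force: 0.0
```

>>> {"api": "step_arm", "payload": {"moves": [{"fingers": 0,"tx": -1.5,"ty": 0,"tz": 0,"ax": 0,"ay": 0,"az": 0},{"fingers": 0,"tx": -3,"ty": 0,"tz": 0,"ax": 0,"ay": 0,"az": 0}]}}

```text
time: 10.82
ee_pos: [0.4779, -0.0358, 0.1553]
orientation: [-0.05, 3.141, 0.0]
contact_force: [-2.3, 0.5, 0.6]
grip_width: 0.0
grip_force: 0.0
```

>>> {"api": "step_arm", "payload": {"moves": [{"fingers": 0,"tx": -1.5,"ty": 0,"tz": 0,"ax": 0,"ay": 0,"az": 0},{"fingers": 0,"tx": -3,"ty": 0,"tz": 0,"ax": 0,"ay": 0,"az": 0}]}}

```text
time: 11.08
ee_pos: [0.4809, -0.0358, 0.1553]
orientation: [-0.051, 3.141, -0.0]
contact_force: [-2.0, 0.8, 1.4]
grip_width: -0.003
grip_force: 0.0
```

The mid lever is free, so I'll push it on.

>>> {"api": "step_arm", "payload": {"moves": [{"fingers": 0,"tx": -3,"ty": 0,"tz": 0,"ax": 0,"ay": 0,"az": 0},{"fingers": 0,"tx": -6,"ty": 0,"tz": 0,"ax": 0,"ay": 0,"az": 0},{"fingers": 0,"tx": -9,"ty": 0,"tz": 0,"ax": 0,"ay": 0,"az": 0},{"fingers": 0,"tx": -12,"ty": 0,"tz": 0,"ax": 0,"ay": 0,"az": 0},{"fingers": 0,"tx": -15,"ty": 0,"tz": 0,"ax": 0,"ay": 0,"az": 0},{"fingers": 0,"tx": -18,"ty": 0,"tz": 0,"ax": 0,"ay": 0,"az": 0},{"fingers": 0,"tx": -20,"ty": 0,"tz": 0,"ax": 0,"ay": 0,"az": 0}]}}

```text
time: 11.95
ee_pos: [0.5008, -0.0352, 0.1554]
orientation: [0.051, -3.141, 0.0]
contact_force: [-2.8, 0.3, 3.3]
grip_width: 0.003
grip_force: 2.1
```

>>> {"api": "step_arm", "payload": {"moves": [{"fingers": 0,"tx": -2,"ty": 0,"tz": 0,"ax": 0,"ay": 0,"az": 0},{"fingers": 0,"tx": -4,"ty": 0,"tz": 0,"ax": 0,"ay": 0,"az": 0},{"fingers": 0,"tx": -6,"ty": 0,"tz": 0,"ax": 0,"ay": 0,"az": 0},{"fingers": 0,"tx": -8,"ty": 0,"tz": 0,"ax": 0,"ay": 0,"az": 0},{"fingers": 0,"tx": -10,"ty": 0,"tz": 0,"ax": 0,"ay": 0,"az": 0},{"fingers": 0,"tx": -12,"ty": 0,"tz": 0,"ax": 0,"ay": 0,"az": 0}]}}

```text
time: 12.7
ee_pos: [0.5129, -0.0348, 0.1553]
orientation: [0.051, -3.141, 0.0]
contact_force: [-3.8, -1.4, 3.6]
grip_width: -0.001
grip_force: 2.0
```

>>> {"api": "step_arm", "payload": {"moves": [{"fingers": 0,"tx": -2,"ty": 0,"tz": 0,"ax": 0,"ay": 0,"az": 0},{"fingers": 0,"tx": -4,"ty": 0,"tz": 0,"ax": 0,"ay": 0,"az": 0},{"fingers": 0,"tx": -6,"ty": 0,"tz": 0,"ax": 0,"ay": 0,"az": 0}]}}

```text
time: 13.08
ee_pos: [0.5186, -0.0346, 0.1549]
orientation: [0.05, -3.14, 0.0]
contact_force: [-3.6, -1.4, 0.7]
grip_width: -0.003
grip_force: 1.7
```

>>> {"api": "step_arm", "payload": {"moves": [{"fingers": 0,"tx": -2,"ty": 0,"tz": 0,"ax": 0,"ay": 0,"az": 0},{"fingers": 0,"tx": -4,"ty": 0,"tz": 0,"ax": 0,"ay": 0,"az": 0},{"fingers": 0,"tx": -6,"ty": 0,"tz": 0,"ax": 0,"ay": 0,"az": 0}]}}

```text
time: 13.45
ee_pos: [0.5246, -0.0341, 0.155]
orientation: [0.051, -3.14, -0.001]
contact_force: [-4.1, -0.1, -1.5]
grip_width: 0.005
grip_force: 1.5
```

>>> {"api": "step_arm", "payload": {"moves": [{"fingers": 0,"tx": -1,"ty": 0,"tz": 0,"ax": 0,"ay": 0,"az": 0},{"fingers": 0,"tx": -2,"ty": 0,"tz": 0,"ax": 0,"ay": 0,"az": 0},{"fingers": 0,"tx": -3,"ty": 0,"tz": 0,"ax": 0,"ay": 0,"az": 0}]}}

```text
time: 13.82
ee_pos: [0.5278, -0.0341, 0.1553]
orientation: [-0.051, 3.141, 0.0]
contact_force: [-3.4, 0.1, -0.2]
grip_width: 0.002
grip_force: 1.5
```

>>> {"api": "step_arm", "payload": {"moves": [{"fingers": 0,"tx": -1,"ty": 0,"tz": 0,"ax": 0,"ay": 0,"az": 0},{"fingers": 0,"tx": -2,"ty": 0,"tz": 0,"ax": 0,"ay": 0,"az": 0},{"fingers": 0,"tx": -3,"ty": 0,"tz": 0,"ax": 0,"ay": 0,"az": 0}]}}

```text
time: 14.2
ee_pos: [0.5301, -0.0341, 0.1549]
orientation: [0.051, -3.139, -0.0]
contact_force: [-6.0, 0.5, -1.0]
grip_width: -0.001
grip_force: 2.7
```

```bash
python3 -c "
from h import *
show()
s=manip.capture('scene');cv2.imwrite('pics/s1.png',cv2.resize(s[110:235,240:400],None,fx=4,fy=4))"
```

```text
bank pos mm [ 11.6  -0.5 154.9] F bank [-6.   0.7 -1. ] t 14.2 q [-0.21  0.08  1.85 -0.    1.22 -1.82]
flip 0 turn [ 3.000e-03  0.000e+00 -3.141e+00]
flip 1 turn [ 0.    -0.002  0.   ]
```

View pics/s1.png

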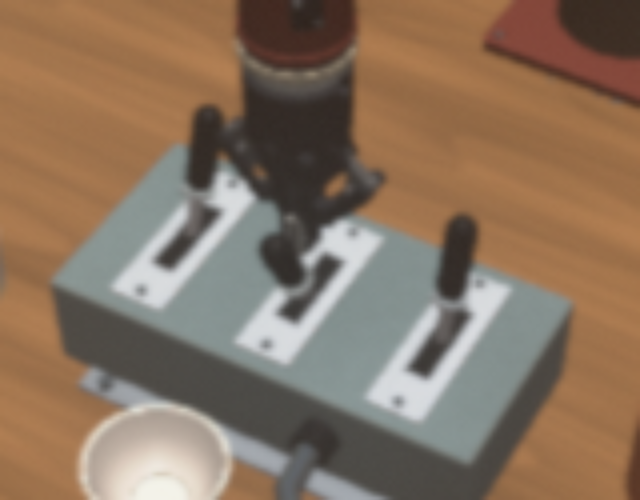

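The mid lever is leaning away and its buffer is starting to press. I'll push a little further.

>>> {"api": "step_arm", "payload": {"moves": [{"fingers": 0,"tx": -1,"ty": 0,"tz": 0,"ax": 0,"ay": 0,"az": 0},{"fingers": 0,"tx": -1.5,"ty": 0,"tz": 0,"ax": 0,"ay": 0,"az": 0},{"fingers": 0,"tx": -1.5,"ty": 0,"tz": 0,"ax": 0,"ay": 0,"az": 0}]}}

```text
time: 14.62
ee_pos: [0.531, -0.0341, 0.1547]
orientation: [0.051, -3.138, -0.0]
contact_force: [-8.5, 0.4, -0.4]
grip_width: 0.004
grip_force: 3.3
```

>>> {"api": "step_arm", "payload": {"moves": [{"fingers": 0,"tx": -1,"ty": 0,"tz": 0,"ax": 0,"ay": 0,"az": 0},{"fingers": 0,"tx": -1.5,"ty": 0,"tz": 0,"ax": 0,"ay": 0,"az": 0},{"fingers": 0,"tx": -1.5,"ty": 0,"tz": 0,"ax": 0,"ay": 0,"az": 0}]}}

```text
time: 15.0
ee_pos: [0.532, -0.034, 0.1544]
orientation: [0.051, -3.137, -0.0]
contact_force: [-8.9, 0.5, 0.4]
grip_width: -0.001
grip_force: 4.0
```

The buffer is clearly felt, so the mid lever is home. Next is the right lever.

>>> {"api": "step_arm", "payload": {"moves": [{"fingers": 0,"tx": 20,"ty": 0,"tz": 0,"ax": 0,"ay": 0,"az": 0},{"fingers": 0,"tx": 65,"ty": 0,"tz": 0,"ax": 0,"ay": 0,"az": 0},{"fingers": 0,"tx": 110,"ty": 0,"tz": 0,"ax": 0,"ay": 0,"az": 0},{"fingers": 0,"tx": 112,"ty": -30,"tz": 0,"ax": 0,"ay": 0,"az": 0},{"fingers": 0,"tx": 112,"ty": -75,"tz": 0,"ax": 0,"ay": 0,"az": 0},{"fingers": 0,"tx": 112,"ty": -105,"tz": 0,"ax": 0,"ay": 0,"az": 0},{"fingers": 0,"tx": 110,"ty": -110,"tz": 0,"ax": 0,"ay": 0,"az": 0},{"fingers": 0,"tx": 104,"ty": -110,"tz": 0,"ax": 0,"ay": 0,"az": 0},{"fingers": 0,"tx": 98,"ty": -110,"tz": 0,"ax": 0,"ay": 0,"az": 0},{"fingers": 0,"tx": 95,"ty": -110,"tz": 0,"ax": 0,"ay": 0,"az": 0},{"fingers": 0,"tx": 92,"ty": -110,"tz": 0,"ax": 0,"ay": 0,"az": 0}]}}

```text
time: 16.38
ee_pos: [0.4457, -0.1463, 0.1552]
orientation: [0.052, -3.141, -0.0]
contact_force: [-0.1, 0.5, 0.8]
grip_width: 0.005
grip_force: 0.0
```

```bash
python3 -c "
from h import *
show()"
```

```text
bank pos mm [ -76.4 -109.9  155.2] F bank [-0.1  0.5  0.8] t 16.375 q [-0.49 -0.08  2.01  0.    1.21 -2.09]
flip 0 turn [ 0.    0.   -3.14]
flip 1 turn [ 0.    -0.     0.001]
```

>>> {"api": "step_arm", "payload": {"moves": [{"fingers": 0,"tx": -2,"ty": 0,"tz": 0,"ax": 0,"ay": 0,"az": 0},{"fingers": 0,"tx": -4,"ty": 0,"tz": 0,"ax": 0,"ay": 0,"az": 0},{"fingers": 0,"tx": -6,"ty": 0,"tz": 0,"ax": 0,"ay": 0,"az": 0},{"fingers": 0,"tx": -8,"ty": 0,"tz": 0,"ax": 0,"ay": 0,"az": 0},{"fingers": 0,"tx": -10,"ty": 0,"tz": 0,"ax": 0,"ay": 0,"az": 0}]}}

```text
time: 17.0
ee_pos: [0.4554, -0.1467, 0.1553]
orientation: [-0.05, 3.141, -0.0]
contact_force: [-0.6, -0.9, 0.1]
grip_width: 0.004
grip_force: 0.0
```

Now at −66.4 with no contact yet. I'll continue.

>>> {"api": "step_arm", "payload": {"moves": [{"fingers": 0,"tx": -2,"ty": 0,"tz": 0,"ax": 0,"ay": 0,"az": 0},{"fingers": 0,"tx": -4,"ty": 0,"tz": 0,"ax": 0,"ay": 0,"az": 0},{"fingers": 0,"tx": -6,"ty": 0,"tz": 0,"ax": 0,"ay": 0,"az": 0}]}}

```text
time: 17.38
ee_pos: [0.4608, -0.1464, 0.1553]
orientation: [0.051, -3.14, -0.0]
contact_force: [-4.9, 0.2, 4.1]
grip_width: 0.001
grip_force: 2.3
```

>>> {"api": "step_arm", "payload": {"moves": [{"fingers": 0,"tx": -1,"ty": 0,"tz": 0,"ax": 0,"ay": 0,"az": 0},{"fingers": 0,"tx": -2,"ty": 0,"tz": 0,"ax": 0,"ay": 0,"az": 0},{"fingers": 0,"tx": -3,"ty": 0,"tz": 0,"ax": 0,"ay": 0,"az": 0},{"fingers": 0,"tx": -4,"ty": 0,"tz": 0,"ax": 0,"ay": 0,"az": 0},{"fingers": 0,"tx": -5,"ty": 0,"tz": 0,"ax": 0,"ay": 0,"az": 0}]}}

```text
time: 18.0
ee_pos: [0.4664, -0.1462, 0.1553]
orientation: [-0.051, 3.141, 0.0]
contact_force: [-3.8, -0.8, 2.2]
grip_width: 0.0
grip_force: 0.8
```

>>> {"api": "step_arm", "payload": {"moves": [{"fingers": 0,"tx": -1,"ty": 0,"tz": 0,"ax": 0,"ay": 0,"az": 0},{"fingers": 0,"tx": -2,"ty": 0,"tz": 0,"ax": 0,"ay": 0,"az": 0},{"fingers": 0,"tx": -3,"ty": 0,"tz": 0,"ax": 0,"ay": 0,"az": 0}]}}

```text
time: 18.38
ee_pos: [0.4694, -0.1462, 0.1551]
orientation: [0.051, -3.141, 0.0]
contact_force: [-3.5, -0.7, 0.7]
grip_width: 0.003
grip_force: 0.0
```

Now at about −52.4. The left lever's lock was met near −49.

>>> {"api": "step_arm", "payload": {"moves": [{"fingers": 0,"tx": -1,"ty": 0,"tz": 0,"ax": 0,"ay": 0,"az": 0},{"fingers": 0,"tx": -2,"ty": 0,"tz": 0,"ax": 0,"ay": 0,"az": 0},{"fingers": 0,"tx": -3,"ty": 0,"tz": 0,"ax": 0,"ay": 0,"az": 0}]}}

```text
time: 18.75
ee_pos: [0.4724, -0.1459, 0.1553]
orientation: [0.051, -3.141, -0.0]
contact_force: [-3.4, 0.3, 2.3]
grip_width: -0.003
grip_force: 0.0
```

>>> {"api": "step_arm", "payload": {"moves": [{"fingers": 0,"tx": -1,"ty": 0,"tz": 0,"ax": 0,"ay": 0,"az": 0},{"fingers": 0,"tx": -2,"ty": 0,"tz": 0,"ax": 0,"ay": 0,"az": 0}]}}

```text
time: 19.0
ee_pos: [0.4744, -0.1459, 0.1553]
orientation: [-0.051, 3.141, 0.0]
contact_force: [-2.5, -0.3, -0.3]
grip_width: 0.001
grip_force: 0.0
```

>>> {"api": "step_arm", "payload": {"moves": [{"fingers": 0,"tx": -1,"ty": 0,"tz": 0,"ax": 0,"ay": 0,"az": 0},{"fingers": 0,"tx": -2,"ty": 0,"tz": 0,"ax": 0,"ay": 0,"az": 0},{"fingers": 0,"tx": -3,"ty": 0,"tz": 0,"ax": 0,"ay": 0,"az": 0}]}}

```text
time: 19.38
ee_pos: [0.4774, -0.1458, 0.1553]
orientation: [-0.051, 3.141, 0.0]
contact_force: [-2.6, 1.3, 1.7]
grip_width: -0.001
grip_force: 0.0
```

>>> {"api": "step_arm", "payload": {"moves": [{"fingers": 0,"tx": -1,"ty": 0,"tz": 0,"ax": 0,"ay": 0,"az": 0},{"fingers": 0,"tx": -2,"ty": 0,"tz": 0,"ax": 0,"ay": 0,"az": 0}]}}

```text
time: 19.62
ee_pos: [0.4795, -0.1459, 0.1554]
orientation: [-0.051, 3.141, -0.0]
contact_force: [-3.9, 1.3, 1.0]
grip_width: 0.0
grip_force: 0.0
```

>>> {"api": "step_arm", "payload": {"moves": [{"fingers": 0,"tx": -1.5,"ty": 0,"tz": 0,"ax": 0,"ay": 0,"az": 0},{"fingers": 0,"tx": -3,"ty": 0,"tz": 0,"ax": 0,"ay": 0,"az": 0},{"fingers": 0,"tx": -4,"ty": 0,"tz": 0,"ax": 0,"ay": 0,"az": 0}]}}

```text
time: 20.0
ee_pos: [0.4834, -0.1457, 0.1552]
orientation: [0.051, -3.141, -0.0]
contact_force: [-2.0, -0.5, 1.5]
grip_width: 0.0
grip_force: 0.0
```

>>> {"api": "step_arm", "payload": {"moves": [{"fingers": 0,"tx": -1,"ty": 0,"tz": 0,"ax": 0,"ay": 0,"az": 0},{"fingers": 0,"tx": -2,"ty": 0,"tz": 0,"ax": 0,"ay": 0,"az": 0}]}}

```text
time: 20.25
ee_pos: [0.4854, -0.1456, 0.1554]
orientation: [-0.051, 3.141, -0.0]
contact_force: [-2.0, 0.4, 2.4]
grip_width: 0.002
grip_force: 0.0
```

The right lever is free too. From −36.4 I'll push to about +7 and then look at the force.

>>> {"api": "step_arm", "payload": {"moves": [{"fingers": 0,"tx": -3,"ty": 0,"tz": 0,"ax": 0,"ay": 0,"az": 0},{"fingers": 0,"tx": -6,"ty": 0,"tz": 0,"ax": 0,"ay": 0,"az": 0},{"fingers": 0,"tx": -9,"ty": 0,"tz": 0,"ax": 0,"ay": 0,"az": 0},{"fingers": 0,"tx": -12,"ty": 0,"tz": 0,"ax": 0,"ay": 0,"az": 0},{"fingers": 0,"tx": -15,"ty": 0,"tz": 0,"ax": 0,"ay": 0,"az": 0},{"fingers": 0,"tx": -18,"ty": 0,"tz": 0,"ax": 0,"ay": 0,"az": 0},{"fingers": 0,"tx": -20,"ty": 0,"tz": 0,"ax": 0,"ay": 0,"az": 0}]}}

```text
time: 21.12
ee_pos: [0.5055, -0.1451, 0.1554]
orientation: [-0.051, 3.141, -0.0]
contact_force: [-3.1, -0.2, 3.1]
grip_width: 0.0
grip_force: 2.1
```

>>> {"api": "step_arm", "payload": {"moves": [{"fingers": 0,"tx": -2,"ty": 0,"tz": 0,"ax": 0,"ay": 0,"az": 0},{"fingers": 0,"tx": -4,"ty": 0,"tz": 0,"ax": 0,"ay": 0,"az": 0},{"fingers": 0,"tx": -6,"ty": 0,"tz": 0,"ax": 0,"ay": 0,"az": 0},{"fingers": 0,"tx": -8,"ty": 0,"tz": 0,"ax": 0,"ay": 0,"az": 0},{"fingers": 0,"tx": -10,"ty": 0,"tz": 0,"ax": 0,"ay": 0,"az": 0},{"fingers": 0,"tx": -12,"ty": 0,"tz": 0,"ax": 0,"ay": 0,"az": 0}]}}

```text
time: 21.88
ee_pos: [0.5166, -0.1447, 0.1552]
orientation: [0.051, -3.139, 0.0]
contact_force: [-6.8, -2.2, 5.6]
grip_width: 0.003
grip_force: 4.1
```

>>> {"api": "step_arm", "payload": {"moves": [{"fingers": 0,"tx": -2,"ty": 0,"tz": 0,"ax": 0,"ay": 0,"az": 0},{"fingers": 0,"tx": -4,"ty": 0,"tz": 0,"ax": 0,"ay": 0,"az": 0},{"fingers": 0,"tx": -6,"ty": 0,"tz": 0,"ax": 0,"ay": 0,"az": 0},{"fingers": 0,"tx": -8,"ty": 0,"tz": 0,"ax": 0,"ay": 0,"az": 0},{"fingers": 0,"tx": -10,"ty": 0,"tz": 0,"ax": 0,"ay": 0,"az": 0},{"fingers": 0,"tx": -11,"ty": 0,"tz": 0,"ax": 0,"ay": 0,"az": 0}]}}

```text
time: 22.62
ee_pos: [0.5282, -0.1439, 0.1549]
orientation: [0.051, -3.14, -0.001]
contact_force: [-3.5, -0.2, -1.3]
grip_width: -0.0
grip_force: 1.5
```

>>> {"api": "step_arm", "payload": {"moves": [{"fingers": 0,"tx": -1,"ty": 0,"tz": 0,"ax": 0,"ay": 0,"az": 0},{"fingers": 0,"tx": -2,"ty": 0,"tz": 0,"ax": 0,"ay": 0,"az": 0},{"fingers": 0,"tx": -3,"ty": 0,"tz": 0,"ax": 0,"ay": 0,"az": 0},{"fingers": 0,"tx": -4,"ty": 0,"tz": 0,"ax": 0,"ay": 0,"az": 0}]}}

```text
time: 23.12
ee_pos: [0.5322, -0.144, 0.1552]
orientation: [0.051, -3.141, -0.0]
contact_force: [-4.1, -0.0, -0.8]
grip_width: -0.002
grip_force: 2.0
```

>>> {"api": "step_arm", "payload": {"moves": [{"fingers": 0,"tx": -1,"ty": 0,"tz": 0,"ax": 0,"ay": 0,"az": 0},{"fingers": 0,"tx": -2,"ty": 0,"tz": 0,"ax": 0,"ay": 0,"az": 0},{"fingers": 0,"tx": -2,"ty": 0,"tz": 0,"ax": 0,"ay": 0,"az": 0}]}}

```text
time: 23.5
ee_pos: [0.5334, -0.144, 0.1548]
orientation: [0.051, -3.139, -0.001]
contact_force: [-6.4, -0.6, 0.3]
grip_width: 0.001
grip_force: 2.7
```

>>> {"api": "step_arm", "payload": {"moves": [{"fingers": 0,"tx": -1,"ty": 0,"tz": 0,"ax": 0,"ay": 0,"az": 0},{"fingers": 0,"tx": -2,"ty": 0,"tz": 0,"ax": 0,"ay": 0,"az": 0},{"fingers": 0,"tx": -2,"ty": 0,"tz": 0,"ax": 0,"ay": 0,"az": 0}]}}

```text
time: 23.88
ee_pos: [0.5346, -0.1439, 0.1544]
orientation: [0.051, -3.137, -0.001]
contact_force: [-8.0, 0.2, -0.5]
grip_width: -0.001
grip_force: 3.8
```

>>> {"api": "step_arm", "payload": {"moves": [{"fingers": 0,"tx": -1,"ty": 0,"tz": 0,"ax": 0,"ay": 0,"az": 0},{"fingers": 0,"tx": -1,"ty": 0,"tz": 0,"ax": 0,"ay": 0,"az": 0}]}}

```text
time: 24.12
ee_pos: [0.5353, -0.1439, 0.1543]
orientation: [0.051, -3.136, -0.001]
contact_force: [-9.7, -0.2, -0.5]
grip_width: -0.001
grip_force: 4.2
```

The right lever is home. Back to the left one.

>>> {"api": "step_arm", "payload": {"moves": [{"fingers": 0,"tx": 20,"ty": 0,"tz": 0,"ax": 0,"ay": 0,"az": 0},{"fingers": 0,"tx": 65,"ty": 0,"tz": 0,"ax": 0,"ay": 0,"az": 0},{"fingers": 0,"tx": 105,"ty": 20,"tz": 0,"ax": 0,"ay": 0,"az": 0},{"fingers": 0,"tx": 105,"ty": 70,"tz": 0,"ax": 0,"ay": 0,"az": 0},{"fingers": 0,"tx": 105,"ty": 120,"tz": 0,"ax": 0,"ay": 0,"az": 0},{"fingers": 0,"tx": 105,"ty": 170,"tz": 0,"ax": 0,"ay": 0,"az": 0},{"fingers": 0,"tx": 105,"ty": 205,"tz": 0,"ax": 0,"ay": 0,"az": 0},{"fingers": 0,"tx": 105,"ty": 220,"tz": 0,"ax": 0,"ay": 0,"az": 0},{"fingers": 0,"tx": 95,"ty": 220,"tz": 0,"ax": 0,"ay": 0,"az": 0},{"fingers": 0,"tx": 85,"ty": 220,"tz": 0,"ax": 0,"ay": 0,"az": 0},{"fingers": 0,"tx": 80,"ty": 220,"tz": 0,"ax": 0,"ay": 0,"az": 0},{"fingers": 0,"tx": 76,"ty": 220,"tz": 0,"ax": 0,"ay": 0,"az": 0}]}}

```text
time: 25.62
ee_pos: [0.4548, 0.0727, 0.1551]
orientation: [0.049, -3.141, 0.0]
contact_force: [-0.7, 0.7, -0.3]
grip_width: -0.003
grip_force: 0.0
```

```bash
python3 -c "
from h import *
show()"
```

```text
bank pos mm [-60.3 108.7 155.1] F bank [-0.7  0.7 -0.3] t 25.625 q [-0.01 -0.1   2.03 -0.    1.22 -1.61]
flip 0 turn [-1.00e-03  0.00e+00  3.14e+00]
flip 1 turn [-0.    -0.    -0.001]
```

>>> {"api": "step_arm", "payload": {"moves": [{"fingers": 0,"tx": -2,"ty": 1,"tz": 0,"ax": 0,"ay": 0,"az": 0},{"fingers": 0,"tx": -4,"ty": 1,"tz": 0,"ax": 0,"ay": 0,"az": 0},{"fingers": 0,"tx": -6,"ty": 1,"tz": 0,"ax": 0,"ay": 0,"az": 0},{"fingers": 0,"tx": -8,"ty": 1,"tz": 0,"ax": 0,"ay": 0,"az": 0},{"fingers": 0,"tx": -10,"ty": 1,"tz": 0,"ax": 0,"ay": 0,"az": 0}]}}

```text
time: 26.25
ee_pos: [0.4643, 0.0748, 0.1553]
orientation: [-0.051, 3.141, -0.0]
contact_force: [0.0, 0.3, 0.3]
grip_width: -0.001
grip_force: 0.0
```

>>> {"api": "step_arm", "payload": {"moves": [{"fingers": 0,"tx": -1,"ty": 0,"tz": 0,"ax": 0,"ay": 0,"az": 0},{"fingers": 0,"tx": -2,"ty": 0,"tz": 0,"ax": 0,"ay": 0,"az": 0},{"fingers": 0,"tx": -3,"ty": 0,"tz": 0,"ax": 0,"ay": 0,"az": 0}]}}

```text
time: 26.62
ee_pos: [0.4669, 0.0748, 0.1553]
orientation: [0.051, -3.14, 0.0]
contact_force: [-2.7, -0.8, 1.2]
grip_width: 0.006
grip_force: 0.0
```

>>> {"api": "step_arm", "payload": {"moves": [{"fingers": 0,"tx": -1,"ty": 0,"tz": 0,"ax": 0,"ay": 0,"az": 0},{"fingers": 0,"tx": -2,"ty": 0,"tz": 0,"ax": 0,"ay": 0,"az": 0},{"fingers": 0,"tx": -3,"ty": 0,"tz": 0,"ax": 0,"ay": 0,"az": 0}]}}

```text
time: 27.0
ee_pos: [0.4701, 0.0749, 0.1553]
orientation: [0.05, -3.141, 0.0]
contact_force: [-2.6, -1.3, 1.8]
grip_width: -0.003
grip_force: 0.0
```

>>> {"api": "step_arm", "payload": {"moves": [{"fingers": 0,"tx": -1,"ty": 0,"tz": 0,"ax": 0,"ay": 0,"az": 0},{"fingers": 0,"tx": -2,"ty": 0,"tz": 0,"ax": 0,"ay": 0,"az": 0}]}}

```text
time: 27.25
ee_pos: [0.4722, 0.075, 0.1552]
orientation: [0.05, -3.141, 0.0]
contact_force: [-2.7, -0.8, 0.1]
grip_width: 0.004
grip_force: 0.0
```

The left lever is past its old lock with no rise in force, so it's unlocked. Pushing it on.

>>> {"api": "step_arm", "payload": {"moves": [{"fingers": 0,"tx": -2,"ty": 0,"tz": 0,"ax": 0,"ay": 0,"az": 0},{"fingers": 0,"tx": -4,"ty": 0,"tz": 0,"ax": 0,"ay": 0,"az": 0},{"fingers": 0,"tx": -7,"ty": 0,"tz": 0,"ax": 0,"ay": 0,"az": 0},{"fingers": 0,"tx": -10,"ty": 0,"tz": 0,"ax": 0,"ay": 0,"az": 0},{"fingers": 0,"tx": -13,"ty": 0,"tz": 0,"ax": 0,"ay": 0,"az": 0},{"fingers": 0,"tx": -16,"ty": 0,"tz": 0,"ax": 0,"ay": 0,"az": 0},{"fingers": 0,"tx": -19,"ty": 0,"tz": 0,"ax": 0,"ay": 0,"az": 0},{"fingers": 0,"tx": -22,"ty": 0,"tz": 0,"ax": 0,"ay": 0,"az": 0},{"fingers": 0,"tx": -25,"ty": 0,"tz": 0,"ax": 0,"ay": 0,"az": 0}]}}

```text
time: 28.38
ee_pos: [0.4971, 0.0759, 0.1553]
orientation: [0.051, -3.14, -0.0]
contact_force: [-4.4, -0.5, 3.4]
grip_width: 0.004
grip_force: 2.2
```

>>> {"api": "step_arm", "payload": {"moves": [{"fingers": 0,"tx": -2,"ty": 0,"tz": 0,"ax": 0,"ay": 0,"az": 0},{"fingers": 0,"tx": -4,"ty": 0,"tz": 0,"ax": 0,"ay": 0,"az": 0},{"fingers": 0,"tx": -6,"ty": 0,"tz": 0,"ax": 0,"ay": 0,"az": 0},{"fingers": 0,"tx": -8,"ty": 0,"tz": 0,"ax": 0,"ay": 0,"az": 0},{"fingers": 0,"tx": -10,"ty": 0,"tz": 0,"ax": 0,"ay": 0,"az": 0},{"fingers": 0,"tx": -12,"ty": 0,"tz": 0,"ax": 0,"ay": 0,"az": 0}]}}

```text
time: 29.12
ee_pos: [0.5093, 0.0763, 0.1553]
orientation: [-0.051, 3.141, 0.0]
contact_force: [-2.7, -1.5, 2.9]
grip_width: 0.004
grip_force: 2.0
```

>>> {"api": "step_arm", "payload": {"moves": [{"fingers": 0,"tx": -2,"ty": 0,"tz": 0,"ax": 0,"ay": 0,"az": 0},{"fingers": 0,"tx": -4,"ty": 0,"tz": 0,"ax": 0,"ay": 0,"az": 0},{"fingers": 0,"tx": -6,"ty": 0,"tz": 0,"ax": 0,"ay": 0,"az": 0},{"fingers": 0,"tx": -8,"ty": 0,"tz": 0,"ax": 0,"ay": 0,"az": 0},{"fingers": 0,"tx": -10,"ty": 0,"tz": 0,"ax": 0,"ay": 0,"az": 0},{"fingers": 0,"tx": -12,"ty": 0,"tz": 0,"ax": 0,"ay": 0,"az": 0}]}}

```text
time: 29.88
ee_pos: [0.5209, 0.0767, 0.1549]
orientation: [0.051, -3.14, -0.0]
contact_force: [-3.9, -0.1, -1.0]
grip_width: 0.003
grip_force: 1.5
```

>>> {"api": "step_arm", "payload": {"moves": [{"fingers": 0,"tx": -1,"ty": 0,"tz": 0,"ax": 0,"ay": 0,"az": 0},{"fingers": 0,"tx": -2,"ty": 0,"tz": 0,"ax": 0,"ay": 0,"az": 0},{"fingers": 0,"tx": -3,"ty": 0,"tz": 0,"ax": 0,"ay": 0,"az": 0},{"fingers": 0,"tx": -4,"ty": 0,"tz": 0,"ax": 0,"ay": 0,"az": 0},{"fingers": 0,"tx": -5,"ty": 0,"tz": 0,"ax": 0,"ay": 0,"az": 0}]}}

```text
time: 30.5
ee_pos: [0.5262, 0.0768, 0.1553]
orientation: [0.051, -3.141, -0.0]
contact_force: [-4.2, -0.3, -0.6]
grip_width: 0.002
grip_force: 1.7
```

>>> {"api": "step_arm", "payload": {"moves": [{"fingers": 0,"tx": -1,"ty": 0,"tz": 0,"ax": 0,"ay": 0,"az": 0},{"fingers": 0,"tx": -2,"ty": 0,"tz": 0,"ax": 0,"ay": 0,"az": 0},{"fingers": 0,"tx": -2,"ty": 0,"tz": 0,"ax": 0,"ay": 0,"az": 0}]}}

```text
time: 30.88
ee_pos: [0.5275, 0.0769, 0.1549]
orientation: [0.051, -3.139, 0.0]
contact_force: [-5.3, 0.0, -0.9]
grip_width: -0.002
grip_force: 2.5
```

>>> {"api": "step_arm", "payload": {"moves": [{"fingers": 0,"tx": -1,"ty": 0,"tz": 0,"ax": 0,"ay": 0,"az": 0},{"fingers": 0,"tx": -2,"ty": 0,"tz": 0,"ax": 0,"ay": 0,"az": 0},{"fingers": 0,"tx": -2,"ty": 0,"tz": 0,"ax": 0,"ay": 0,"az": 0}]}}

```text
time: 31.25
ee_pos: [0.5287, 0.0769, 0.1545]
orientation: [0.051, -3.137, 0.0]
contact_force: [-8.2, -0.9, 0.5]
grip_width: 0.002
grip_force: 3.5
```

>>> {"api": "step_arm", "payload": {"moves": [{"fingers": 0,"tx": -1,"ty": 0,"tz": 0,"ax": 0,"ay": 0,"az": 0},{"fingers": 0,"tx": -1.5,"ty": 0,"tz": 0,"ax": 0,"ay": 0,"az": 0}]}}

```text
time: 31.5
ee_pos: [0.5295, 0.0769, 0.1542]
orientation: [0.051, -3.136, 0.0]
contact_force: [-10.4, -1.0, 1.5]
grip_width: 0.003
grip_force: 4.7
```

All three have met their buffers. I'll retreat, then look.

>>> {"api": "step_arm", "payload": {"moves": [{"fingers": 0,"tx": 20,"ty": 0,"tz": 0,"ax": 0,"ay": 0,"az": 0},{"fingers": 0,"tx": 65,"ty": 0,"tz": 0,"ax": 0,"ay": 0,"az": 0},{"fingers": 0,"tx": 110,"ty": 0,"tz": 0,"ax": 0,"ay": 0,"az": 0},{"fingers": 0,"tx": 120,"ty": 0,"tz": -50,"ax": 0,"ay": 0,"az": 0},{"fingers": 0,"tx": 120,"ty": 0,"tz": -90,"ax": 0,"ay": 0,"az": 0},{"fingers": 0,"tx": 120,"ty": 0,"tz": -90,"ax": 0,"ay": 0,"az": 0},{"fingers": 0,"tx": 120,"ty": 0,"tz": -90,"ax": 0,"ay": 0,"az": 0},{"fingers": 0,"tx": 120,"ty": 0,"tz": -90,"ax": 0,"ay": 0,"az": 0}]}}

```text
time: 32.5
ee_pos: [0.4114, 0.0731, 0.2441]
orientation: [0.05, -3.14, -0.0]
contact_force: [-0.7, 0.0, -0.1]
grip_width: -0.003
grip_force: 0.0
```

```bash
python3 -c "
from h import *
show()
s=manip.capture('scene');
for k,y in zip('LMR',(.11,0,-.11)):
  for a in (.7,.85,.93):
    print(k,a,(((proj('scene',C+B@np.array([.126*np.sin(a-.45),y,.075+.126*np.cos(a-.45)])))-[240,110])*4).round())
cv2.imwrite('pics/s2.png',cv2.resize(s[110:250,240:430],None,fx=4,fy=4))"
```

```text
bank pos mm [-103.6  110.4  244.1] F bank [-0.7  0.  -0.1] t 32.5 q [-0.01 -0.3   2.02 -0.    1.42 -1.62]
flip 0 turn [ 2.000e-03  0.000e+00 -3.141e+00]
flip 1 turn [ 0.    -0.002  0.   ]
L 0.7 [420. 269.]
L 0.85 [408. 291.]
L 0.93 [401. 304.]
M 0.7 [281. 213.]
M 0.85 [268. 235.]
M 0.93 [262. 248.]
R 0.7 [149. 161.]
R 0.85 [136. 182.]
R 0.93 [130. 194.]
```

View pics/s2.png

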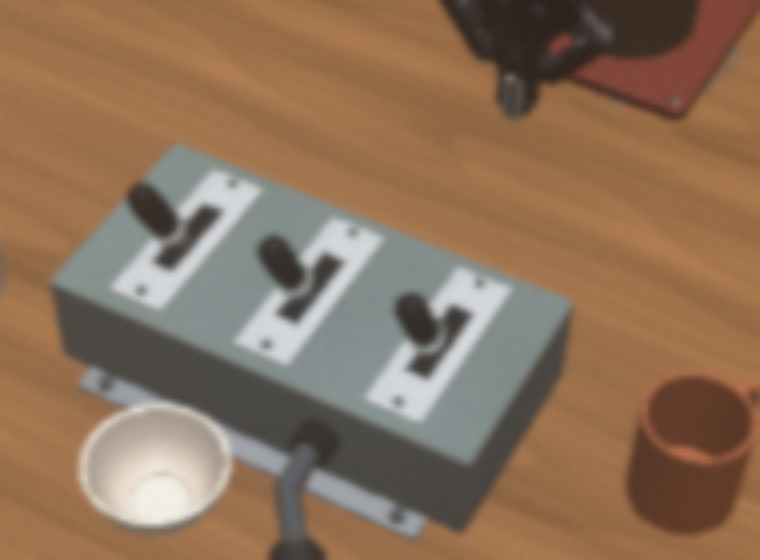

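All three levers lean fully away, with tips near (406,300), (268,243) and (138,188), which matches about 0.88 rad. The bowl and mug are standing where they were.

```bash
python3 -c "
from cell import manip
print(manip.sign_off())"
```

```text
the job is handed in; nothing more can be done
None
```

I handed the job in at about 32.5 s with all three levers thrown home against their buffers (mid, then right, then left); the wrist force read at most about 11 N, no contact with the pots was felt, and hand-in returned no verdict.

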